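# Set the amber reference cell in the light path

### The job

Check the photometer with its amber standard: stand the amber glass cell (orange cap) upright on the middle of the black rubber pad between the lamp and the detector, turned so that its two clear faces look at the lamp and the detector (the white stripe on its cap in line with the yellow line on the pad), and let go. Set it down rather than dropping it, and leave the green and the blue cell standing where they are.

Things in the scene. Friction and masses are not known exactly. Their poses are not given: they have to be found in the camera images.
- cell_amber: Amber glass cell, orange cap: a straight square column 36 x 36 mm, 75 mm tall, 0.2 kg, standing on the bench; grip it anywhere. Origin: centre of its underside, z up. Its two clear tinted-glass faces look along its own +x and -x; opaque black walls at +y and -y. The white stripe on the cap runs along x, clear face to clear face. This is the one to set.
- cell_green: Green glass cell, green cap: a straight square column 36 x 36 mm, 75 mm tall, 0.2 kg, standing on the bench; grip it anywhere. Origin: centre of its underside, z up. Its two clear tinted-glass faces look along its own +x and -x; opaque black walls at +y and -y. The white stripe on the cap runs along x, clear face to clear face. To be left alone.
- cell_blue: Blue glass cell, blue cap: a straight square column 36 x 36 mm, 75 mm tall, 0.2 kg, standing on the bench; grip it anywhere. Origin: centre of its underside, z up. Its two clear tinted-glass faces look along its own +x and -x; opaque black walls at +y and -y. The white stripe on the cap runs along x, clear face to clear face. To be left alone.
- rig: Fixed light bench: plate 110 (x) x 300 (y) mm. Origin: centre of its underside, on the table, z up. Rimless flat black pad 70 x 70 mm over the origin, top 20 mm above the table; its yellow line is the light path, along the bench's own y. White lamp housing 80 x 60 mm at y -115 mm, 93 mm high; blue detector 70 x 60 mm at y +115 mm, 83 mm high; 146 mm free between their tubes.

How it is judged:
At the end, for the whole second after the job is handed in: Amber cell upright (0.1 rad) on the pad (underside within 4 mm of its top), within 15 mm of its centre, clear faces within 12 degrees of square to the light path (either way round), released, at rest; green and blue cells upright within 30 mm of where they stood (horizontal distance between cell_amber and rig below 0.015 m and angle between the x axis of cell_amber and the y axis of rig, either way round below 0.21 rad and angle between each of cell_amber, cell_green, cell_blue's own z axis and vertical below 0.1 rad and z of cell_amber in the frame of rig between 0.016 and 0.024 m and linear speed of cell_amber below 0.02 m/s and angular speed of cell_amber below 0.1 rad/s and contact force between the fingers and cell_amber below 0.1 N and distance of each of cell_green, cell_blue from where it was at the start of the episode below 0.03 m); the robot touches nothing.
It fails at once if the amber cell is dropped: it falls free faster than 0.6 m/s (about 20 mm) (linear speed of cell_amber above 0.6 m/s and contact force between the fingers and cell_amber below 0.1 N).
It fails at once if the green or blue cell is shifted by more than 30 mm or knocked over (distance of any of cell_green, cell_blue from where it was at the start of the episode above 0.03 m or angle between any of cell_green, cell_blue's own z axis and vertical above 0.5 rad).
It also fails if it takes over 38 s, if anything falls off the work surface, if the arm or the gripper's body presses on something with over 40 N, if the wrist force passes 120 N, or if a joint passes its speed limit or range.

### The arm

A 6-joint arm with a two-finger parallel gripper is mounted at the origin on the work surface. World frame = base frame: x ahead of the robot, y to its left, z up, the work surface at z = 0. Lengths are in m, angles in rad, forces in N, time in s.
With the tool pointing down it reaches from about 0.4 to 0.825 m from the base axis. Payload 7 kg.
Tool frame: the origin (TCP) lies midway between the tips of the shut fingers; the grasp point (between the pads) lies 19 mm behind it; z points along the fingers, x is the direction in which the jaws open and shut, and the axes are right-handed (so a half turn about z gives the same grasp; the last joint's range is limited). The gripper opens to 88 mm and grips with 3 to 60 N. Pads are 19 mm wide; open, the fingers measure 130 mm over their backs; the gripper's body (78 mm by 193 mm) begins 47 mm behind the grasp point.
Start: joints at [1.629, 0.359, 0.012, 0, -1.224, -0.288], TCP at [0.154, 0.657, 0.189] pointing down, gripper open.
Joint ranges: [-3.07, 3.07], [-1.43, 2.12], [-1.02, 1.25], [-3.03, 1.67], [-3.05, -0], [-3.03, 3.03]. Speed limits (rad/s): [2.39, 2.39, 3.01, 3.14, 3.14, 3.14].

### API

Orientations are given as [roll, pitch, yaw] about the fixed x, y, z axes, in that order (R = Rz(yaw) Ry(pitch) Rx(roll)).
In Python, from station import arm gives the robot as it stands.
- The arm moves only by the tool apply_moves, never from a script. Its argument "moves" is a list of rows, each a list of 4 numbers: the shift along the tool's x, y, z in mm, then the turn about the tool's z in rad. A call has 1 to 5 rows; each row shifts and turns the commanded pose from where the row before left it, along the tool's axes as they then stand; what a row does not reach is not made up. A row lasts 1/10 s, in which the tool goes at most 50 mm and 8.59 degrees, less where a joint would pass 70% of its speed; a pose out of reach is approached as far as the arm can. A call with a gripper value outside its range is refused whole. "jaw" is the finger opening in mm, from 0 to 87.6, set as the call begins (left out, the last holds). The fingers move at their own pace and stop on an object; "squeeze" is the grip in N (left out, the last holds). Time passes only in rows, so rows that do not move let the fingers close. It gives the time, the measured TCP pose, the force and the opening at its end, in the units of the state.
- arm.get_state(): the state, without advancing time (a new reading comes with each control period).
- arm.grab_frame(name): name is "scene" or "top" or "wrist"; returns (picture, depth): 480x640x3 uint8, red, green, blue; 480x640 float32, m along the optical axis (not along the pixel's ray), 0 where there is no reading.
- arm.camera_info(name): a dict with "fov_y" (degrees; the focal length in pixels is half the picture's height over the tangent of half this angle, whatever the lens; pixels are square), "cx", "cy" (the principal point, pixels), "R" (3x3) and "t" (3): a world point X has camera coordinates R X + t. Camera axes: x right, y down, z forward; pixel columns grow to the right and rows downward; lengths in m; the calibration is good to about 2 mm. A picture is of the moment at which its call begins: read the wrist's pose just before it. camera_info takes no time and is no camera call; for the wrist camera it gives the pose at the moment of the call.
- arm.job_done(): hands the job in, once; it reports no verdict.
The state is a dict: "t": time; "q": joint angles; "qd": joint speeds; "joint_efforts": joint torques, N m; "eef_pos": TCP position; "ee_rot": TCP orientation; "force": force on the tool from outside, world axes, zero at the start; "moment": the same for the moment, N m; "width": finger opening in m.
Only numpy, scipy, OpenCV 4.12 (cv2) and the standard library are available. Lean on these libraries where they do the work, as an engineer would, in place of code of your own. Each camera call takes 0.05 s, during which the arm holds its last target.

## Working session

There is one attempt and no reset: what is moved stays moved. The work goes in short steps, Python scripts to look and compute and a tool call to move; the robot and the scene stay as the last step left them, time stands still between calls to the robot, and variables do not carry over. Pictures are saved under pics/ and viewed, and the job is handed in when it is done.

Besides the shell and the picture viewer there is one more tool, called after "Request:" by a JSON object that holds its "fn" and its "kwargs", one argument or row to a line. apply_moves: Moves the arm, as the interface text tells. Its arguments: {"type":"object","properties":{"moves":{"type":"array"},"jaw":{"type":"number"},"squeeze":{"type":"number"}},"required":["moves"]}

```bash
mkdir -p pics; ls; cat > h.py <<'E'
from station import arm
import numpy as np, cv2
def save(n,p): cv2.imwrite(f'pics/{n}.png',p[:,:,::-1])
def cam(name):
    c=arm.camera_info(name); f=240/np.tan(np.radians(c['fov_y'])/2)
    return f,c['cx'],c['cy'],np.array(c['R']),np.array(c['t'])
def pts(name,d,c=None):
    f,cx,cy,R,t=c or cam(name)
    v,u=np.mgrid[0:480,0:640]
    P=np.stack([(u-cx)/f*d,(v-cy)/f*d,d],-1)
    return (P-t)@R   # R^T (P-t)
E
python3 - <<'E'
from h import *
for n in ['top','scene']:
    p,d=arm.grab_frame(n); save(n+'0',p); np.savez(f'/tmp/{n}0.npz',p=p,d=d)
    print(n,arm.camera_info(n))
s=arm.get_state(); print({k:np.round(s[k],3) for k in s})
E
```

```text
pics
top {'fov_y': 54.9092485057572, 'cx': 321.6401515526385, 'cy': 235.05791942492525, 'R': array([[-0.14200744, -0.98984229, -0.00679108],
       [-0.96494375,  0.13995864, -0.2220251 ],
       [ 0.2207203 , -0.02497621, -0.9750173 ]]), 't': array([0.01723282, 0.53932257, 0.69649595])}
scene {'fov_y': 47.01199537766369, 'cx': 318.8199699863737, 'cy': 233.91831666490177, 'R': array([[-0.83549406,  0.54937174, -0.01184741],
       [ 0.36365104,  0.53662607, -0.76143968],
       [-0.41195581, -0.64048666, -0.6481275 ]]), 't': array([ 0.47241885, -0.13776586,  1.04074746])}
{'t': np.float64(0.1), 'q': array([ 1.629,  0.359,  0.011, -0.   , -1.224, -0.288]), 'qd': array([-0.   , -0.004,  0.002,  0.001, -0.   ,  0.001]), 'joint_efforts': array([-2.0000e-03, -5.8416e+01,  2.9375e+01,  7.0160e+00,  1.0000e-02,
       -0.0000e+00]), 'eef_pos': array([0.154, 0.657, 0.188]), 'ee_rot': array([-3.141e+00, -2.000e-03, -1.801e+00]), 'force': array([ 0.105,  0.338, -0.719]), 'moment': array([-0.032,  0.028, -0.009]), 'width': np.float64(0.088)}
```

View pics/top0.png

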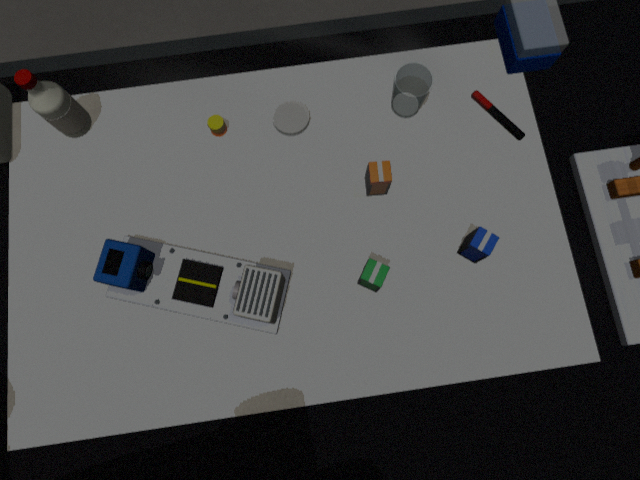

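View pics/scene0.png

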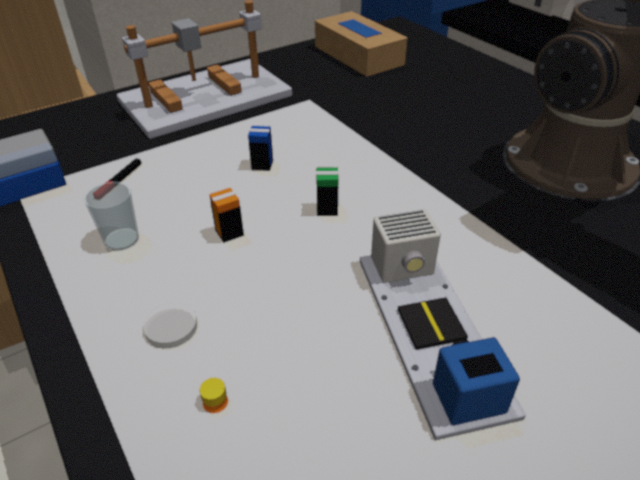

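The top view shows the amber cell at about (379,177), green (374,273), blue (479,244), the pad centre at (198,283), the detector at (125,265) and the lamp at (259,293). Next I measure them.

```bash
python3 - <<'E'
from h import *
for n in ['top','scene']:
    z=np.load(f'/tmp/{n}0.npz'); p,d=z['p'],z['d']; P=pts(n,d); hsv=cv2.cvtColor(p,cv2.COLOR_RGB2HSV)
    print(n,'table z med', np.median(P[300:400:5,350:500:5,2]) if n=='top' else np.median(P[300:450,250:350,2]))
    S={'amber':((5,20),(340,150,410,210)),'green':((45,85),(340,245,400,300)),'blue':((105,125),(450,220,505,270)),'yel':((24,34),(165,250,235,315))}
    if n=='scene': S={'amber':((5,20),(200,180,250,245)),'green':((45,85),(305,155,350,220)),'blue':((105,125),(240,115,280,175)),'yel':((24,34),(390,290,470,350))}
    for k,(h,(a,b,c,e)) in S.items():
        m=np.zeros(d.shape,bool); m[b:e,a:c]=1
        H=hsv[...,0]; mm=m&(H>=h[0])&(H<=h[1])&(hsv[...,1]>120)&(d>0)
        if k!='yel':
            # cap top: points with z near 75mm in window
            t=m&(P[...,2]>0.068)&(P[...,2]<0.085)
            q=P[t]; print(k,'top n',t.sum(),'mean',q.mean(0).round(4))
            r=cv2.minAreaRect((q[:,:2]*1000).astype(np.float32)); print('  rect',np.round(r[0],1),np.round(r[1],1),round(r[2],1))
            w=t&(hsv[...,1]<90)&(hsv[...,2]>90); q=P[w]
        else:
            q=P[mm]
        if len(q)>3:
            c0=q.mean(0); u,s,vt=np.linalg.svd(q[:,:2]-c0[:2],full_matrices=False)
            print('  stripe/line',k,len(q),c0.round(4),'dir deg',np.degrees(np.arctan2(vt[0,1],vt[0,0])).round(1),'sv ratio',(s[0]/s[1]).round(1))
E
python3 - <<'E'
import cv2
a=cv2.imread('pics/top0.png')
x=cv2.resize(a[145:215,345:415],(400,400),interpolation=cv2.INTER_NEAREST)
y=cv2.resize(a[225:345,90:300],(700,400),interpolation=cv2.INTER_NEAREST)
cv2.imwrite('pics/z1.png',x);cv2.imwrite('pics/z2.png',y)
E
```

```text
top table z med 0.0004075582834030478
amber top n 477 mean [ 0.6253 -0.1698  0.0748]
  rect [ 626.7 -170.4] [36.3 37.8] 86.6
  stripe/line amber 99 [ 0.6273 -0.1706  0.0755] dir deg 178.2 sv ratio 3.6
green top n 524 mean [ 0.4606 -0.1332  0.0749]
  rect [ 461.  -133.6] [36.1 36.3] 56.5
  stripe/line green 124 [ 0.4613 -0.1342  0.0754] dir deg 146.4 sv ratio 2.5
blue top n 527 mean [ 0.4858 -0.3142  0.0746]
  rect [ 486.4 -315. ] [36.3 37.2] 50.8
  stripe/line blue 115 [ 0.4862 -0.3162  0.0753] dir deg 142.8 sv ratio 2.3
  stripe/line yel 189 [0.4944 0.16   0.0205] dir deg 69.9 sv ratio 4.5
scene table z med 0.0011294766847748273
amber top n 430 mean [ 0.6285 -0.1667  0.0745]
  rect [ 626.9 -170.2] [39.9 37.2] 85.5
  stripe/line amber 123 [ 0.6276 -0.1732  0.0755] dir deg -10.0 sv ratio 1.5
green top n 343 mean [ 0.4642 -0.1301  0.0746]
  rect [ 462.1 -133.5] [38.7 34.3] 55.5
  stripe/line green 131 [ 0.4612 -0.1354  0.0755] dir deg 159.7 sv ratio 1.4
blue top n 286 mean [ 0.4891 -0.3113  0.0743]
  rect [ 486.6 -315.5] [41.  36.8] 49.3
  stripe/line blue 109 [ 0.4867 -0.3175  0.0751] dir deg 159.8 sv ratio 1.5
  stripe/line yel 263 [0.4949 0.1624 0.0206] dir deg 69.5 sv ratio 7.5
```

View pics/z1.png

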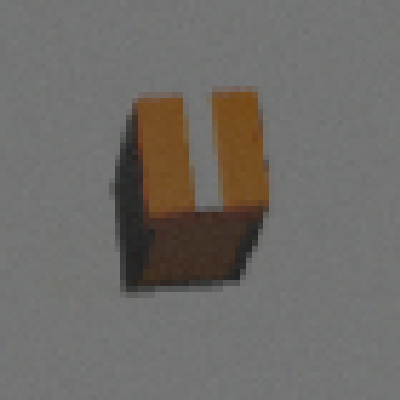

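The amber top face measures 36.3 x 37.8 mm at z = 75 mm, so the numbers agree. The amber cell is at (0.627, -0.170) with its x axis at about -3°. The pad is at (0.4945, 0.161) with its line at about 70°. I grip the black walls (tool yaw about -93°), travelling at the current height.

Request:
{"fn": "apply_moves", "kwargs": {
  "moves": [
    [0, 0, 0, -0.09],
    [0, 0, 0, -0.09],
    [40, -26, 0, 0],
    [40, -26, 0, 0],
    [40, -26, 0, 0]
  ],
  "jaw": 80
}}

```text
t: 0.6
eef_pos: [0.2261, 0.5318, 0.1881]
ee_rot: [3.141, -0.001, -1.62]
force: [0.7, -0.4, 0.4]
width: 0.0797
```

Request:
{"fn": "apply_moves", "kwargs": {
  "moves": [
    [40, -26, 0, 0],
    [40, -26, 0, 0],
    [40, -26, 0, 0],
    [40, -26, 0, 0],
    [40, -26, 0, 0]
  ]
}}

```text
t: 1.1
eef_pos: [0.346, 0.3253, 0.1888]
ee_rot: [3.142, 0.0, -1.62]
force: [1.5, 0.2, 0.9]
width: 0.08
```

Request:
{"fn": "apply_moves", "kwargs": {
  "moves": [
    [40, -26, 0, 0],
    [40, -26, 0, 0],
    [40, -26, 0, 0],
    [40, -26, 0, 0],
    [40, -26, 0, 0]
  ]
}}

```text
t: 1.6
eef_pos: [0.4659, 0.1192, 0.189]
ee_rot: [-3.141, 0.0, -1.62]
force: [0.8, 0.7, 0.4]
width: 0.0803
```

Request:
{"fn": "apply_moves", "kwargs": {
  "moves": [
    [40, -26, 0, 0],
    [40, -26, 0, 0],
    [40, -26, 0, 0],
    [40, -26, 0, 0],
    [40, -26, 0, 0]
  ]
}}

```text
t: 2.1
eef_pos: [0.5858, -0.0871, 0.1886]
ee_rot: [3.141, 0.0, -1.621]
force: [1.0, 0.7, 0.9]
width: 0.0801
```

Request:
{"fn": "apply_moves", "kwargs": {
  "moves": [
    [40, -22, 0, 0],
    [40, -22, 0, 0],
    [0, 0, 0, 0]
  ]
}}

```text
t: 2.4
eef_pos: [0.6261, -0.1718, 0.187]
ee_rot: [3.139, -0.001, -1.625]
force: [-0.4, 0.1, -0.1]
width: 0.0796
```

```bash
python3 - <<'E'
from h import *
s=arm.get_state(); print(s['eef_pos'],s['ee_rot'],s['q'])
c=cam('wrist'); p,d=arm.grab_frame('wrist'); save('w1',p); P=pts('wrist',d,c)
t=(abs(P[...,2]-.075)<.006)&(np.hypot(P[...,0]-.627,P[...,1]+.17)<.04)
q=P[t]; r=cv2.minAreaRect((q[:,:2]*1000).astype(np.float32)); print(t.sum(),r)
E
```

```text
[ 0.62610428 -0.17177295  0.1869669 ] [ 3.13920644e+00 -9.32969162e-04 -1.62482924e+00] [ 3.26184448e-02  3.19271447e-01 -5.02307885e-02  7.74547217e-04
 -1.20375219e+00  1.48386501e+00]
1372 ((627.07470703125, -170.2923126220703), (35.21604537963867, 36.53124237060547), 86.03404998779297)
```

View pics/w1.png

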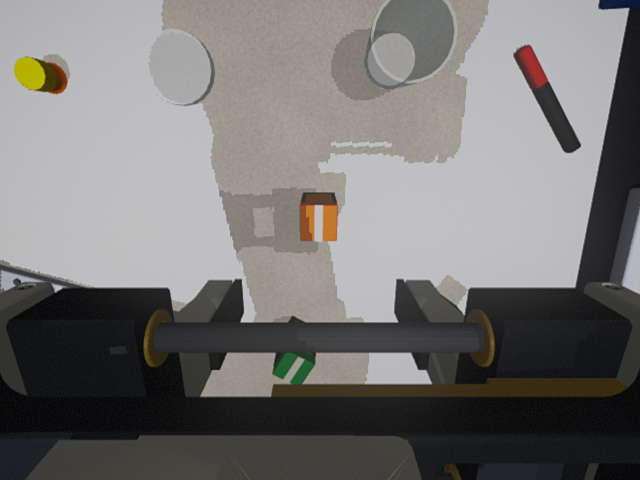

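The wrist view agrees: the amber cap at pixel (319,218) is at (0.627, -0.170), about -4°, and the TCP is above it within 2 mm. Nothing stands where the fingers go down.

Request:
{"fn": "apply_moves", "kwargs": {
  "moves": [
    [-1, -1, 30, 0.01],
    [0, 0, 40, 0],
    [0, 0, 40, 0],
    [0, 0, 30, 0],
    [0, 0, 16, 0]
  ]
}}

```text
t: 2.95
eef_pos: [0.6239, -0.1651, 0.0297]
ee_rot: [3.137, 0.0, -1.63]
force: [-0.4, -0.2, 0.7]
width: 0.0804
```

Request:
{"fn": "apply_moves", "kwargs": {
  "moves": [
    [0, 0, 0, 0],
    [0, 0, 0, 0],
    [0, 0, 0, 0],
    [0, 0, 0, 0],
    [0, 0, 0, 0]
  ],
  "jaw": 20,
  "squeeze": 20
}}

```text
t: 3.45
eef_pos: [0.6269, -0.1663, 0.034]
ee_rot: [-3.14, 0.0, -1.631]
force: [0.0, -0.6, 0.1]
width: 0.046
```

Request:
{"fn": "apply_moves", "kwargs": {
  "moves": [
    [0, 0, 0, 0],
    [0, 0, 0, 0],
    [0, 0, 0, 0]
  ]
}}

```text
t: 3.75
eef_pos: [0.6268, -0.1666, 0.0335]
ee_rot: [-3.141, -0.0, -1.631]
force: [-0.6, -0.7, 4.4]
width: 0.0355
```

The jaws stopped at 35.5 mm on the cell. I lift it and look.

Request:
{"fn": "apply_moves", "kwargs": {
  "moves": [
    [0, 0, 0, 0],
    [0, 0, -5, 0],
    [0, 0, -15, 0],
    [0, 0, -20, 0],
    [0, 0, 0, 0]
  ]
}}

```text
t: 4.25
eef_pos: [0.6278, -0.1663, 0.0751]
ee_rot: [-3.138, 0.0, -1.63]
force: [0.4, -0.2, -1.6]
width: 0.0358
```

```bash
python3 - <<'E'
from h import *
s=arm.get_state(); print(s['eef_pos'],s['ee_rot'],s['force'],s['width'])
p,d=arm.grab_frame('scene'); save('s1',p)
c=cam('wrist'); p,d=arm.grab_frame('wrist'); save('w2',p)
s=arm.get_state(); print(s['eef_pos'],s['ee_rot'],s['force'],s['width'])
E
```

```text
[ 0.62775708 -0.1662834   0.07507478] [-3.13829052e+00  5.17002927e-05 -1.63022504e+00] [ 0.40768574 -0.23050474 -1.63116419] 0.035779123035208506
[ 0.62600063 -0.16597722  0.0724505 ] [ 3.14133868e+00  6.32106029e-04 -1.63089513e+00] [-0.29116562 -0.15422015 -2.60859673] 0.035625813715131315
```

View pics/s1.png

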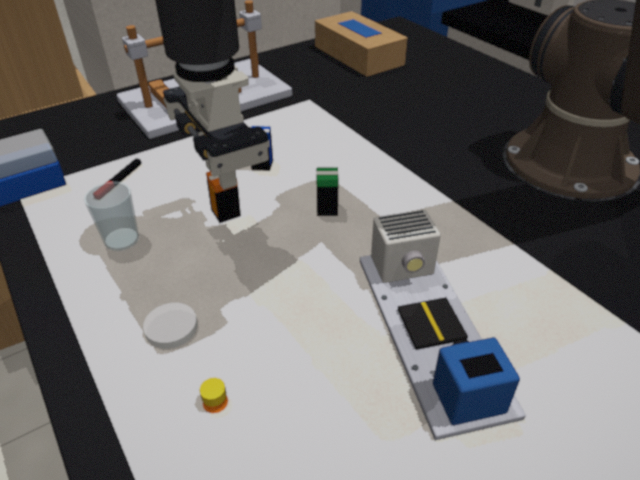

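View pics/w2.png

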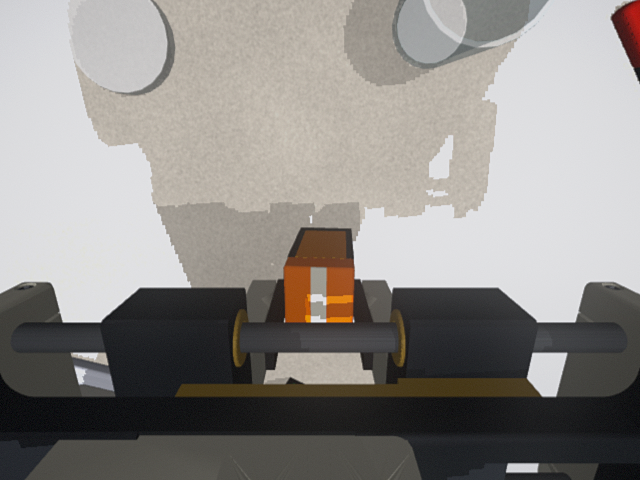

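The cell is held squarely: the stripe at column 318 is vertical between the pads, and its bottom is clear of the bench. While the clock stands still I refine the pad from the saved pictures.

```bash
python3 - <<'E'
from h import *
for n in ['top','scene']:
    z=np.load(f'/tmp/{n}0.npz'); p,d=z['p'],z['d']; P=pts(n,d)
    near=np.hypot(P[...,0]-.4945,P[...,1]-.161)<.06
    m=near&(abs(P[...,2]-.02)<.008)&(p.max(-1)<60)
    m=cv2.morphologyEx(m.astype(np.uint8),cv2.MORPH_OPEN,np.ones((3,3)))>0
    q=P[m]; r=cv2.minAreaRect((q[:,:2]*1000).astype(np.float32)); print(n,m.sum(),r,q[:,2].mean())
    # housings tops
    for zz in (.093,.083):
        m=(abs(P[...,2]-zz)<.004)&(np.hypot(P[...,0]-.4945,P[...,1]-.161)<.18)
        q=P[m]; print(zz,m.sum(),cv2.minAreaRect((q[:,:2]*1000).astype(np.float32)) if m.sum()>20 else '')
import math
# plan
def plan(p0,yaw0,p1,yaw1,n):
    print('rows',n,'turn/row',-(yaw1-yaw0)/n)
E
```

```text
top 1556 ((495.0402526855469, 159.58016967773438), (71.12401580810547, 69.97803497314453), 69.85673522949219) 0.01993531118906919
0.093 1623 ((453.8135070800781, 52.06267166137695), (57.89053726196289, 78.72499084472656), 69.94607543945312)
0.083 1683 ((492.9353942871094, 159.70179748535156), (289.2228088378906, 80.05697631835938), 70.15554809570312)
scene 1989 ((495.64117431640625, 161.38287353515625), (69.59465789794922, 69.74163055419922), 69.92057037353516) 0.019961424083387316
0.093 1415 ((455.4524230957031, 52.64189529418945), (59.61767578125, 78.8910903930664), 69.9758071899414)
0.083 3238 ((495.3690185546875, 162.45767211914062), (286.0128173828125, 79.93206024169922), 70.02835083007812)
```

Request:
{"fn": "apply_moves", "kwargs": {
  "moves": [
    [0, 0, -10, -0.128],
    [0, 0, -10, -0.128],
    [0, 0, -10, -0.128],
    [0, 0, -10, -0.128],
    [0, 0, -10, -0.128]
  ]
}}

```text
t: 4.85
eef_pos: [0.6253, -0.166, 0.1214]
ee_rot: [3.14, 0.002, -0.986]
force: [0.2, -0.5, -2.0]
width: 0.0356
```

Request:
{"fn": "apply_moves", "kwargs": {
  "moves": [
    [0, 0, -10, -0.128],
    [0, 0, -10, -0.128],
    [0, 0, -10, -0.128],
    [0, 0, -10, -0.128],
    [0, 0, -10, -0.128]
  ]
}}

```text
t: 5.35
eef_pos: [0.6254, -0.166, 0.1714]
ee_rot: [3.141, 0.003, -0.346]
force: [-0.4, -0.9, -1.9]
width: 0.0353
```

Request:
{"fn": "apply_moves", "kwargs": {
  "moves": [
    [-12, -13, 0, 0],
    [-24, -26, 0, 0],
    [-24, -26, 0, 0],
    [-24, -26, 0, 0],
    [-24, -26, 0, 0]
  ]
}}

```text
t: 5.85
eef_pos: [0.5631, -0.0178, 0.1712]
ee_rot: [3.141, 0.002, -0.353]
force: [0.7, 1.1, -2.4]
width: 0.0356
```

Request:
{"fn": "apply_moves", "kwargs": {
  "moves": [
    [-26, -30, 0, 0],
    [-26, -30, 0, 0],
    [-26, -30, 0, 0],
    [-26, -30, 0, 0],
    [-15, -17, 0, 0]
  ]
}}

```text
t: 6.35
eef_pos: [0.4981, 0.1523, 0.1716]
ee_rot: [3.141, 0.002, -0.351]
force: [-0.1, -0.0, -1.2]
width: 0.0357
```

Request:
{"fn": "apply_moves", "kwargs": {
  "moves": [
    [-8, -8, 0, 0],
    [0, 0, 0, 0],
    [0, 0, 0, 0]
  ]
}}

```text
t: 6.65
eef_pos: [0.4951, 0.1601, 0.1722]
ee_rot: [3.141, 0.001, -0.351]
force: [0.0, 0.0, -1.7]
width: 0.0354
```

```bash
python3 - <<'E'
from h import *
def st():
    s=arm.get_state(); print(s['eef_pos'].round(4),s['ee_rot'].round(3),s['force'].round(1),s['width'].round(4)); return s
for i in range(3): 
    st(); n=['top','scene','wrist'][i]; c=cam(n); p,d=arm.grab_frame(n); save(n[0]+'3',p); np.savez(f'/tmp/{n}3.npz',p=p,d=d)
s=st()
psi=s['ee_rot'][2]; D=np.array([.495,.1605])-s['eef_pos'][:2]
print('tool dx,dy mm',1000*(D@[np.cos(psi),np.sin(psi)]),1000*(D@[np.sin(psi),-np.cos(psi)]),'turn',psi-(-np.radians(20)))
E
```

```text
Traceback (most recent call last):
AttributeError: 'float' object has no attribute 'round'
```

```bash
python3 - <<'E'
from h import *
def st():
    s=arm.get_state(); print(*[np.round(s[k],4) for k in ('t','eef_pos','ee_rot','force','width')]); return s
for i in range(3): 
    st(); n=['top','scene','wrist'][i]; c=cam(n); p,d=arm.grab_frame(n); save(n[0]+'3',p); np.savez(f'/tmp/{n}3.npz',p=p,d=d)
s=st()
psi=s['ee_rot'][2]; D=np.array([.495,.1605])-s['eef_pos'][:2]
print('tool dx,dy mm',1000*(D@[np.cos(psi),np.sin(psi)]),1000*(D@[np.sin(psi),-np.cos(psi)]),'turn',psi-(-np.radians(20)))
E
```

```text
6.65 [0.4951 0.1601 0.1722] [ 3.1406e+00  8.0000e-04 -3.5090e-01] [ 0.0499  0.048  -1.7063] 0.0354
6.7 [0.4955 0.1598 0.1724] [ 3.1408e+00  5.0000e-04 -3.5150e-01] [-0.1285  0.6757 -2.2467] 0.0354
6.75 [0.4956 0.1596 0.1725] [ 3.141e+00  4.000e-04 -3.519e-01] [ 0.1238 -0.2497 -1.9069] 0.0357
6.8 [0.4957 0.1596 0.1726] [ 3.1411e+00  3.0000e-04 -3.5210e-01] [ 0.5683  0.4047 -1.9304] 0.0357
tool dx,dy mm -1.0110842539761937 -0.6380011224721203 turn -0.0030640819505636796
```

View pics/s3.png

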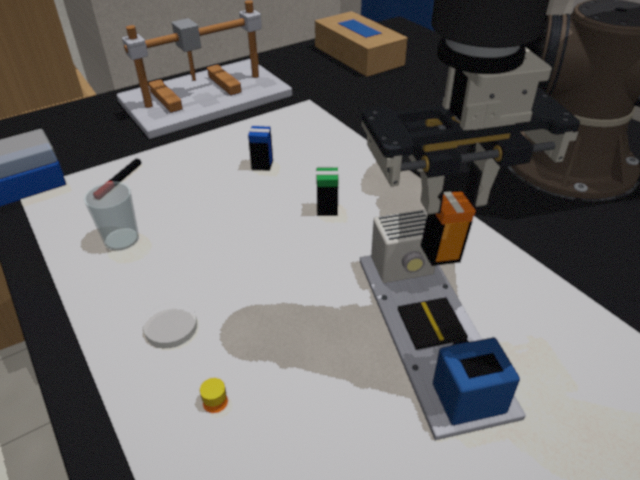

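View pics/t3.png

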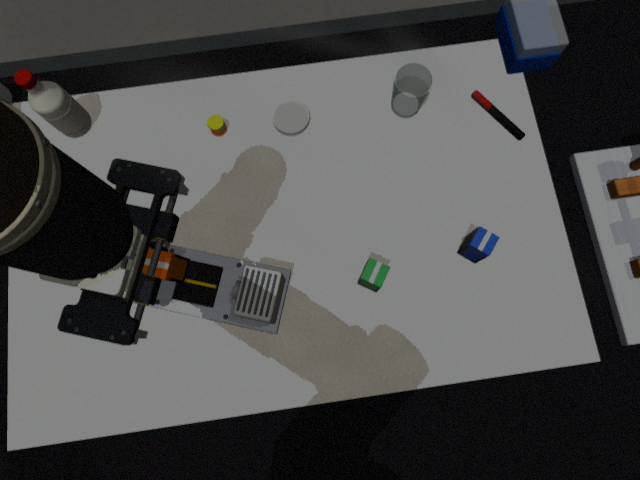

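View pics/w3.png

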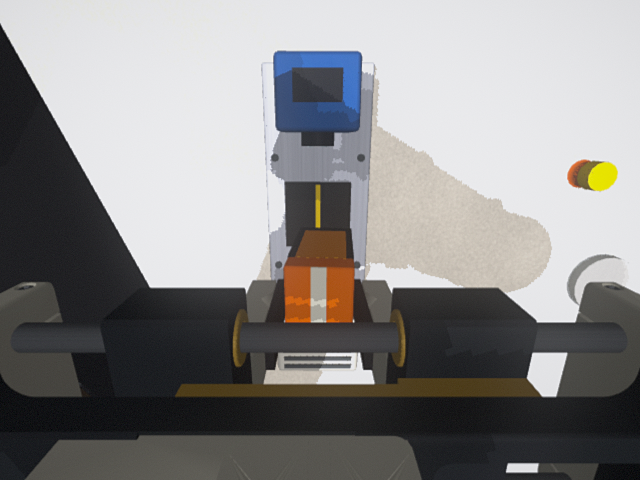

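The stripe (column 318) lies in line with the yellow line (column 318), and the lamp and detector lie fore and aft. I check how the cell sits in the grip by depth before lowering.

```bash
python3 - <<'E'
from h import *
for n,tcp in (('scene',(.4955,.1597)),):
    z=np.load(f'/tmp/{n}3.npz'); p,d=z['p'],z['d']; P=pts(n,d); hsv=cv2.cvtColor(p,cv2.COLOR_RGB2HSV)
    w=(np.hypot(P[...,0]-tcp[0],P[...,1]-tcp[1])<.035)&(P[...,2]>.1)&(P[...,2]<.23)
    m=np.zeros(d.shape,bool); m[185:270,415:480]=1; w&=m
    print(n,w.sum(),'z pct',np.percentile(P[w][:,2],[0.5,2,98,99.5]).round(4))
    # front (detector side) glass face: orange, below the cap
    g=w&(hsv[...,0]>=4)&(hsv[...,0]<=20)&(hsv[...,1]>150)&(P[...,2]<.20)
    q=P[g]; c=q.mean(0); vt=np.linalg.svd(q-c,full_matrices=False)[2]; nn=vt[2]*np.sign(vt[2,1]); print(g.sum(),c.round(4),'face normal',nn.round(3),'azimuth',np.degrees(np.arctan2(nn[1],nn[0])).round(2))
    u=np.array([np.cos(np.radians(70)),np.sin(np.radians(70))]); print('face dist from TCP along line (18 expected)',1000*((c[:2]-tcp)@u),' lateral',1000*((c[:2]-tcp)@[-u[1],u[0]]))
    t=w&(P[...,2]>.209); print('top',t.sum(),P[t].mean(0).round(4))
E
```

```text
scene 3273 z pct [0.1407 0.1428 0.2278 0.2295]
1000 [0.5037 0.176  0.1725] face normal [0.377 0.926 0.005] azimuth 67.84
face dist from TCP along line (18 expected) 18.13702858736065  lateral -2.1409474505621526
top 1172 [0.5002 0.1648 0.2173]
```

Request:
{"fn": "apply_moves", "kwargs": {
  "moves": [
    [-2, -1, 20, -0.01],
    [0, 0, 25, 0],
    [0, 0, 25, 0],
    [0, 0, 25, 0],
    [0, 0, 10, 0]
  ]
}}

```text
t: 7.3
eef_pos: [0.4931, 0.1604, 0.0656]
ee_rot: [3.139, 0.002, -0.343]
force: [0.4, -0.5, -1.6]
width: 0.0355
```

Request:
{"fn": "apply_moves", "kwargs": {
  "moves": [
    [0, 0, 5, 0],
    [0, 0, 2, 0],
    [0, 0, 0, 0],
    [0, 0, 0, 0],
    [0, 0, 0, 0]
  ]
}}

```text
t: 7.8
eef_pos: [0.4946, 0.1624, 0.0617]
ee_rot: [-3.14, -0.001, -0.34]
force: [0.5, 0.5, -2.6]
width: 0.0355
```

Request:
{"fn": "apply_moves", "kwargs": {
  "moves": [
    [0, 1, 2, 0],
    [0, 0, 2, 0],
    [0, 0, 0, 0],
    [0, 0, 0, 0],
    [0, 0, 0, 0]
  ]
}}

```text
t: 8.3
eef_pos: [0.4938, 0.1612, 0.0569]
ee_rot: [3.142, -0.0, -0.341]
force: [-0.4, -0.6, -2.8]
width: 0.0353
```

Request:
{"fn": "apply_moves", "kwargs": {
  "moves": [
    [0, 0, 1, 0],
    [0, 0, 1, 0],
    [0, 0, 0, 0],
    [0, 0, 0, 0],
    [0, 0, 0, 0]
  ]
}}

```text
t: 8.8
eef_pos: [0.4938, 0.1611, 0.0549]
ee_rot: [3.142, 0.0, -0.341]
force: [-0.1, 0.6, -1.4]
width: 0.0356
```

Request:
{"fn": "apply_moves", "kwargs": {
  "moves": [
    [0, 0, 1, 0],
    [0, 0, 0, 0],
    [0, 0, 0, 0],
    [0, 0, 0, 0]
  ]
}}

```text
t: 9.2
eef_pos: [0.4938, 0.1611, 0.0539]
ee_rot: [3.142, -0.0, -0.341]
force: [0.2, -0.0, -1.5]
width: 0.0354
```

Request:
{"fn": "apply_moves", "kwargs": {
  "moves": [
    [0, 0, 0.5, 0],
    [0, 0, 0, 0],
    [0, 0, 0.5, 0],
    [0, 0, 0, 0],
    [0, 0, 0, 0]
  ]
}}

```text
t: 9.7
eef_pos: [0.4941, 0.1613, 0.0534]
ee_rot: [-3.141, -0.001, -0.34]
force: [-0.1, -0.5, 6.1]
width: 0.0357
```

```bash
python3 - <<'E'
from h import *
for i in range(3):
    s=arm.get_state(); print(*[np.round(s[k],4) for k in ('t','eef_pos','ee_rot','force','width')])
    p,d=arm.grab_frame('scene')
save('s4',p); cv2.imwrite('pics/s4z.png',cv2.resize(p[160:400,360:560,::-1],(500,600),interpolation=cv2.INTER_CUBIC))
P=pts('scene',d); w=np.zeros(d.shape,bool); w[200:350,380:500]=1
hsv=cv2.cvtColor(p,cv2.COLOR_RGB2HSV)
g=w&(hsv[...,0]>=4)&(hsv[...,0]<=20)&(hsv[...,1]>150)&(np.hypot(P[...,0]-.495,P[...,1]-.1605)<.04)&(P[...,2]>.01)
print(g.sum(),np.percentile(P[g][:,2],[.2,1,99]))
E
```

```text
9.7 [0.4941 0.1613 0.0534] [-3.1411e+00 -6.0000e-04 -3.4040e-01] [-0.1312 -0.4605  6.12  ] 0.0357
9.75 [0.4942 0.1613 0.0534] [-3.141e+00 -7.000e-04 -3.404e-01] [-1.5659  0.1693  6.011 ] 0.0355
9.8 [0.4942 0.1613 0.0534] [-3.1409e+00 -7.0000e-04 -3.4030e-01] [-0.5599 -0.8521  5.4764] 0.0356
1370 [0.02267977 0.0243727  0.18661332]
```

View pics/s4z.png

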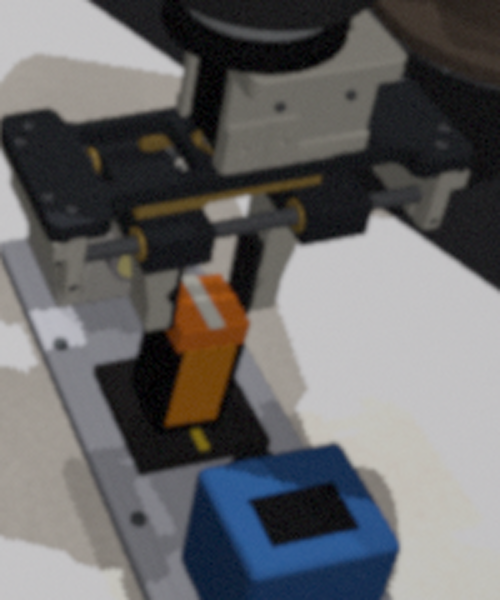

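The cell stands on the pad: the contact force rose from -1.7 N to +6 N at exactly the expected height, the underside is at about 21 mm, and the stripe is in line with the yellow line. I release it gently.

Request:
{"fn": "apply_moves", "kwargs": {
  "moves": [
    [0, 0, -0.5, 0],
    [0, 0, 0, 0],
    [0, 0, 0, 0]
  ],
  "squeeze": 8
}}

```text
t: 10.15
eef_pos: [0.494, 0.1612, 0.0534]
ee_rot: [-3.141, -0.0, -0.341]
force: [0.6, -0.6, 1.2]
width: 0.0359
```

Request:
{"fn": "apply_moves", "kwargs": {
  "moves": [
    [0, 0, 0, 0],
    [0, 0, 0, 0],
    [0, 0, 0, 0],
    [0, 0, 0, 0],
    [0, 0, 0, 0]
  ],
  "jaw": 70
}}

```text
t: 10.65
eef_pos: [0.4937, 0.1611, 0.0533]
ee_rot: [3.141, 0.0, -0.341]
force: [-0.3, 1.0, -0.4]
width: 0.0681
```

```bash
python3 - <<'E'
from h import *
s=arm.get_state(); print(*[np.round(s[k],4) for k in ('t','eef_pos','ee_rot','force','width')])
p,d=arm.grab_frame('scene')
cv2.imwrite('pics/s5z.png',cv2.resize(p[160:400,360:560,::-1],(500,600),interpolation=cv2.INTER_CUBIC))
E
```

```text
10.65 [0.4937 0.1611 0.0533] [ 3.1414e+00  1.0000e-04 -3.4050e-01] [-0.311   1.0087 -0.3983] 0.0681
```

View pics/s5z.png

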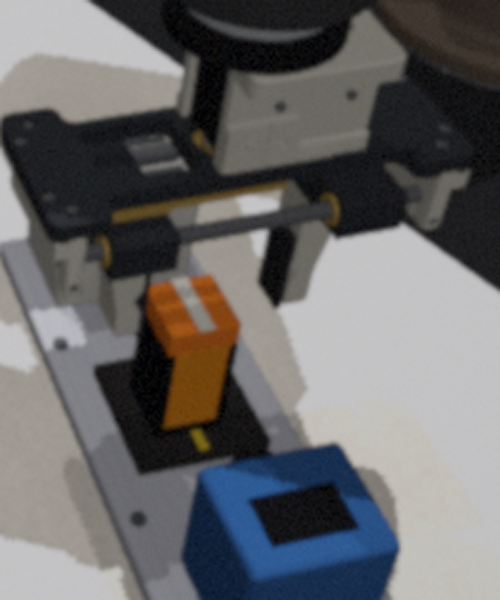

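The cell stands alone between the open fingers. I go straight up.

Request:
{"fn": "apply_moves", "kwargs": {
  "moves": [
    [0, 0, 0, 0],
    [0, 0, -5, 0],
    [0, 0, -20, 0],
    [0, 0, -30, 0],
    [0, 0, -30, 0]
  ],
  "jaw": 80
}}

```text
t: 11.2
eef_pos: [0.4935, 0.1609, 0.1395]
ee_rot: [3.141, 0.0, -0.341]
force: [1.2, 0.3, -0.2]
width: 0.0801
```

Request:
{"fn": "apply_moves", "kwargs": {
  "moves": [
    [0, 0, -30, 0],
    [0, 0, -20, 0],
    [-35, 0, 0, 0],
    [-35, 0, 0, 0],
    [-25, 0, 0, 0]
  ]
}}

```text
t: 11.7
eef_pos: [0.4028, 0.1929, 0.1888]
ee_rot: [-3.141, 0.0, -0.341]
force: [0.9, -0.0, 0.9]
width: 0.0801
```

```bash
python3 - <<'E'
from h import *
s=arm.get_state(); print(*[np.round(s[k],4) for k in ('t','eef_pos','force','width')])
p,d=arm.grab_frame('top'); save('t6',p); np.savez('/tmp/top6.npz',p=p,d=d)
p,d=arm.grab_frame('scene'); save('s6',p); np.savez('/tmp/scene6.npz',p=p,d=d)
for n in ['top','scene']:
    z=np.load(f'/tmp/{n}6.npz'); p,d=z['p'],z['d']; P=pts(n,d)
    for k,c,zz in (('amber',(.495,.1605),.095),('green',(.461,-.1335),.075),('blue',(.4864,-.315),.075)):
        t=(abs(P[...,2]-zz)<.006)&(np.hypot(P[...,0]-c[0],P[...,1]-c[1])<.035); q=P[t]
        if len(q)>20: print(n,k,len(q),q[:,2].mean().round(4),np.round(cv2.minAreaRect((q[:,:2]*1000).astype(np.float32))[0],1),[np.round(x,1) for x in cv2.minAreaRect((q[:,:2]*1000).astype(np.float32))[1:]])
E
```

```text
11.7 [0.4028 0.1929 0.1888] [ 0.8956 -0.0143  0.9244] 0.0801
top amber 563 0.0951 [498.2 160.5] [array([37.1, 36.3]), np.float64(71.0)]
top green 525 0.0749 [ 461.2 -133.7] [array([36. , 36.4]), np.float64(57.0)]
top blue 523 0.0747 [ 486.4 -315.1] [array([36.7, 36.7]), np.float64(49.7)]
scene amber 757 0.0947 [499.2 160.7] [array([38.7, 36.6]), np.float64(70.2)]
scene green 331 0.0748 [ 462.3 -132.3] [array([38.7, 34.2]), np.float64(56.8)]
scene blue 270 0.0746 [ 487.8 -314.4] [array([38.8, 36.4]), np.float64(49.7)]
```

View pics/t6.png

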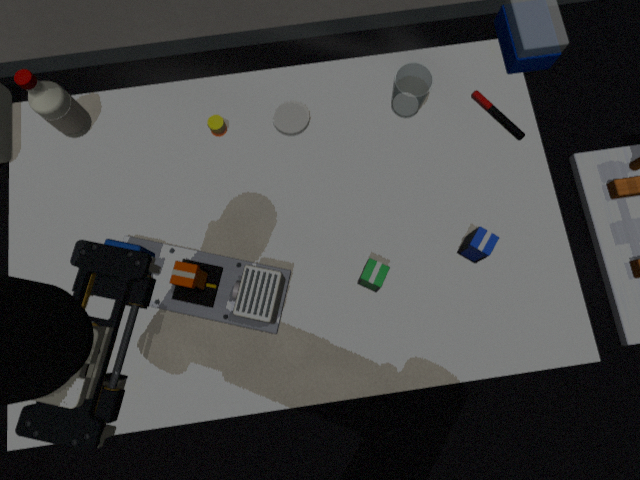

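View pics/s6.png

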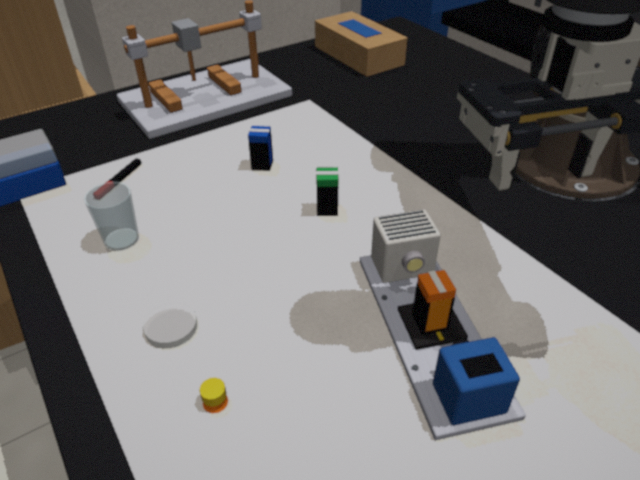

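The amber cap top is at z = 95 mm, about 3.5 mm from the pad centre and aligned within about 1°. Green and blue have not moved. I let the arm settle and hand in.

Request:
{"fn": "apply_moves", "kwargs": {
  "moves": [
    [0, 0, 0, 0],
    [0, 0, 0, 0],
    [0, 0, 0, 0]
  ]
}}

```text
t: 12.1
eef_pos: [0.4048, 0.1927, 0.1883]
ee_rot: [3.141, 0.0, -0.341]
force: [-0.8, 0.1, 0.2]
width: 0.0799
```

```bash
python3 - <<'E'
from h import *
s=arm.get_state(); print(s['t'],np.abs(s['qd']).max())
print(arm.job_done())
E
```

```text
12.1 0.004891653534999014
the job is handed in; nothing more can be done
None
```

The amber cell is standing upright on the pad, released, with its clear faces towards the lamp and the detector. I gripped it by its black walls, set it down by small steps until I felt contact, let go and drew straight up. I handed in at 12.1 s of the 38 s allowed; no verdict was reported.

Last checks, from the top and scene cameras:
- **Position:** the amber cell is at about (0.498–0.499, 0.161), about 3–4 mm from the pad centre (limit 15 mm).
- **Height:** its cap top is at 95 mm, as expected for a 75 mm cell on the 20 mm pad.
- **Turn:** it measures 70–71° against the 70° light path, so within about 1° (limit 12°).
- **Other cells:** green and blue are upright and within 2 mm of where they stood, which is within the camera's accuracy.
- **Arm:** open, clear of everything and at rest.

One small disagreement: the gripper's own reading put the centre about 4 mm to one side of where the cameras see the cell. Both are well inside the limit. No check failed.

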